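# Lay the cover slip carton on its slope rest

### The arm

A 7-joint arm with a two-finger parallel gripper is mounted at the origin on a cart in front of the work surface, level with it; the furniture and walls round the work are solid. World frame = base frame: x ahead of the robot, y to its left, z up, the work surface at z = 0. Lengths are in mm, angles in rad, forces in N, time in s.
With the tool pointing down it reaches from about 400 to 875 mm from the base axis. Payload 4.4 kg.
Tool frame: the origin (TCP) lies at the very end of the fingers, on their centre line; the grasp point (between the pads) lies 19 mm behind it; z points along the fingers, y is the line along which they close (so a half turn about z gives the same grasp; the last joint's range is limited). The gripper opens to 85 mm and grips with 20 to 120 N. Pads are 22 mm wide; open, the fingers measure 114 mm over their backs; the gripper's body (76 mm by 85 mm) begins 54 mm behind the grasp point. The pads swing forward as they close: fully open they stand 13 mm farther back than shut.
Start: joints at [1.257, 0.628, 0.038, 1.517, -0.027, 0.996, -0.02], TCP at [159.454, -630.153, 231.313] pointing down, gripper open.
Joint ranges: [-3.06, 3.06], [-0.37, 2.12], [-1.25, 1.32], [0.18, 2.47], [-1.1, 4.24], [0.23, 1.98], [-2.94, 2.94]. Speed limits (rad/s): [2.57, 2.57, 3.14, 3.14, 3.14, 3.14, 3.14].

### API

Orientations are given as [roll, pitch, yaw] about the fixed x, y, z axes, in that order (R = Rz(yaw) Ry(pitch) Rx(roll)).
In Python, from cell import read_state, get_image, camera_params, finish_job gives the robot as it stands.
- The arm moves only by the tool arm_command, never from a script. Its argument "deltas" is a list of rows, each an object of numbers: "dx", "dy", "dz": the shift along the world's x, y, z in m; "yaw": the turn about the world's z in degrees; "jaw": the opening, from 0 (shut) to 1 (fully open). A call has 1 to 20 rows; each row is the pose to reach, as a shift and turn from the pose commanded when the call began; what a row does not reach only later rows make up. A row lasts 1/10 s, in which the tool goes at most 50 mm and 8.59 degrees, less where a joint would pass 70% of its speed; a pose out of reach is approached as far as the arm can. A call with a gripper value outside its range is refused whole. The fingers move at their own pace and stop on an object; the grip force is fixed at half the most. Time passes only in rows, so rows that repeat a pose let the fingers close. It gives the time, the measured TCP pose, the force, the opening and the grip force at its end, in the units of the state.
- read_state(): the state, without advancing time (a new reading comes with each control period).
- get_image(name): name is "scene" or "top"; returns (picture, depth): 420x560x3 uint8, red, green, blue; 420x560 float32, mm along the optical axis (not along the pixel's ray), 0 where there is no reading.
- camera_params(name): a dict with "camera_matrix" (3x3 intrinsics, pixels), "k1" (the pictures are not rectified: a ray, as slopes to the right and down, at radius r is drawn at 1 + k1 r^2 times it, then the intrinsics apply), "extrinsics" (4x4, takes a point from camera to world coordinates). Camera axes: x right, y down, z forward; pixel columns grow to the right and rows downward; lengths in mm; the calibration is good to about 2 mm. A picture is of the moment at which its call begins. camera_params takes no time and is no camera call.
- finish_job(): hands the job in; it is judged then, once.
The state is a dict: "clock": time; "qpos": joint angles; "qd": joint speeds; "tau": joint torques, N m; "eef_pos": TCP position; "tool_rot": TCP orientation; "force": force on the tool from outside, world axes, zero at the start; "torque": the same for the moment, N m; "width": finger opening in mm; "gripper_force": force on a finger pad.
Only numpy, scipy, OpenCV 4.12 (cv2) and the standard library are available. Lean on these libraries where they do the work, as an engineer would, in place of code of your own. Each camera call takes 0.05 s, during which the arm holds its last target. There are 200 camera calls.

### The job

The white and green carton of glass cover slips stands on end on its slope rest: tip it over the foot stop so that it comes to lie on its broad side on the black padded bar, between the blue cheeks. Only push and support it with the fingers, without gripping or lifting it, and let it down gently all the way; it must not topple freely. Leave the brown bottles, the vial and the petri dish alone.

Things in the scene. Friction and masses are not known exactly. Their poses are not given: they have to be found in the camera images.
- carton: Closed carton, white with a green edge, 105 x 62 x 38 mm, about 0.12 kg. It stands on end: 105 mm tall (own x axis up), 62 mm wide (own y), 38 mm thick. Origin: middle of its 62 x 105 mm front face, the one that looks to the rest's +x and that it will lie on; own z runs from there into the carton. At the start its end stands on the rest's plate, 6 mm above the desk.
- carton_top (a point): Centre of the carton's upper end face (52.5 mm along own x, 19 mm along own z from its origin). Pushed near here to the rest's +x, the carton turns about the lower edge of its front face. Past its balance point, at about 20 degrees, it falls by itself unless something (such as the other finger) supports it in front.
- carton_foot (a point): Centre of the carton's lower end face, on which it stands at the start.
- carton_mid (a point): Centre of the carton.
- rest: Slope rest, fixed to the desk: white plate 180 x 96 x 6 mm with blue parts. Origin: at desk level on the plate's centre line; z up; +x is the way the carton is laid down. Plate from x = -65 to +115 mm. Lying in the rest, the carton has its lower end on the plate at the foot stop and its front face on the padded bar, with its length leaning about 64 degrees from upright.
- foot_stop (a point): Top of the near edge of the foot stop, at x = 0 in the rest: a low blue bar across the plate, 70 mm long, 6 mm wide, 6 mm high above the plate. At the start the carton's front face stands 1 to 5 mm short of it and nearly parallel to it.
- pad (a point): Centre of the top of the padded bar, 34 mm above the desk, at x = 55 mm in the rest: black rubber on a blue bar 16 mm wide along x, between two blue side cheeks 74 mm apart whose tops are 53 mm above the desk. The upper end of the lying carton sticks out freely about 35 mm beyond it, above the bare plate.
- microscope (a point): Centre of the foot of the tall black and white microscope that stands fixed on the desk to the left of the work, about 0.4 m high, its eyepieces leaning out towards the robot. Swing round it, not through it.
- stain_bottle: Brown bottle with white cap and violet label band, 43 mm in diameter, 92 mm tall, standing at the back; origin: centre of its underside. Leave alone.
- oil_bottle: Small brown bottle with black cap, 31 mm in diameter, 68 mm tall, standing at the back; origin: centre of its underside. Leave alone.
- vial: Clear glass vial with violet content, 21 mm in diameter, 55 mm tall, standing at the back; origin: centre of its underside. Leave alone.
- petri_dish: Petri dish with yellowish content, 63 mm in diameter, 14 mm high, at the back right; origin: centre of its underside. Leave alone.
There are look-alikes about, which are no part of the job. What is shaped like the carton but pink is not meant.

How it is judged:
By the outcome, as a careful person would: the job done as asked, in the order asked, and still so for the second after the job is handed in, with the robot touching nothing.
It also fails if it takes over 54 s, if anything falls off the work surface, if the arm or the gripper's body presses on something with over 40 N, if the wrist force passes 120 N, or if a joint passes its speed limit or range.

## Working session

There is one attempt and no reset: what is moved stays moved. The work goes in short steps, Python scripts to look and compute and a tool call to move; the robot and the scene stay as the last step left them, time stands still between calls to the robot, and variables do not carry over. Pictures are saved under pics/ and viewed, at most 10 in all, crops included, and the job is handed in when it is done.

Besides the shell and the picture viewer there is one more tool, called after "Emit:" as a command line: name --argument value ..., lists and objects as JSON in quotes. arm_command: Moves the arm, as the interface text tells. Its arguments: {"type":"object","properties":{"deltas":{"type":"array"}},"required":["deltas"]}

```bash
mkdir -p pics; cat > h.py <<'E'
import numpy as np, cv2
from cell import read_state, get_image, camera_params, finish_job
def save(n,im): cv2.imwrite('pics/'+n,im[...,::-1])
def world(name,d):
    """per-pixel world points from depth"""
    p=camera_params(name);K=np.array(p['camera_matrix']);T=np.array(p['extrinsics'])
    v,u=np.mgrid[0:d.shape[0],0:d.shape[1]]
    pts=np.stack([u,v],-1).reshape(-1,1,2).astype(float)
    n=cv2.undistortPoints(pts,K,np.array([p['k1'],0,0,0.])).reshape(d.shape+(2,))
    c=np.dstack([n*d[...,None],d])
    return c@T[:3,:3].T+T[:3,3]
E
python3 - <<'E'
from h import *
for n in('scene','top'):
    im,d=get_image(n);save(n+'0.png',im);np.savez(n+'0.npz',im=im,d=d)
    print(np.round(camera_params(n)['extrinsics'],2).tolist())
s=read_state();print(s)
E
```

```text
[[0.9, -0.31, 0.32, 288.1], [-0.44, -0.6, 0.66, -557.92], [-0.02, -0.73, -0.68, 767.78], [0.0, 0.0, 0.0, 1.0]]
[[-0.03, -0.99, 0.1, 460.45], [-1.0, 0.03, 0.02, 79.05], [-0.02, -0.1, -0.99, 1200.94], [0.0, 0.0, 0.0, 1.0]]
{'clock': 0.1, 'qpos': array([ 1.25723682,  0.62927446,  0.03843132,  1.51824616, -0.02698834,
        0.99633874, -0.02000637]), 'qd': array([-4.49274255e-04, -2.91059068e-03,  1.24602071e-03, -1.73585730e-03,
       -1.15374304e-05, -1.34513911e-03,  9.91992726e-04]), 'tau': array([ 3.06316084e-03, -5.64539909e+01,  1.23069115e+00, -1.93975621e+01,
        1.14043415e-02,  5.41675559e-03, -2.50975995e-05]), 'eef_pos': array([ 159.29689726, -629.59629931,  230.47431205]), 'tool_rot': array([-3.13984365e+00,  2.05593901e-05,  2.47770851e-01]), 'force': array([ 0.49499311, -0.39776102,  0.65009678]), 'torque': array([ 0.00154625, -0.04050053, -0.0253044 ]), 'gripper_force': 0.0, 'width': 85.60565251899499}
```

View pics/scene0.png

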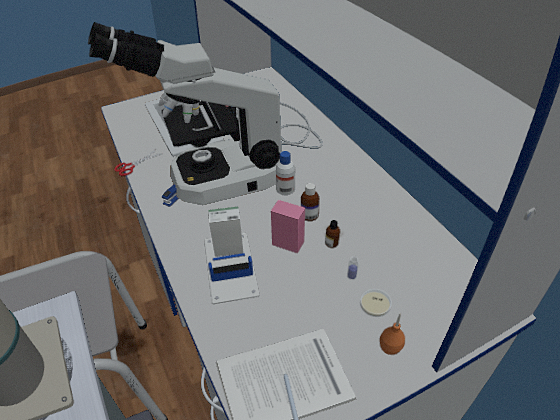

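View pics/top0.png

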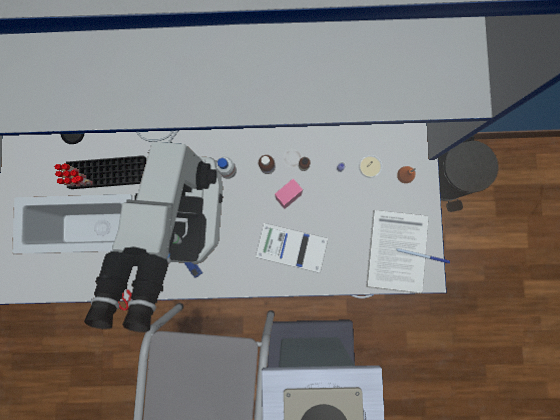

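Possible mix-ups: the white and green carton standing on the rest (scene 226,232; top 268,240), the pink carton (scene 288,226; top 289,193) and the white bottle (scene 286,175). I choose the white and green one on the rest, and will check it in a crop and measure it.

```bash
python3 - <<'E'
from h import *
z=np.load('scene0.npz');im,d=z['im'],z['d'];zt=np.load('top0.npz');it,dt=zt['im'],zt['d']
a=cv2.resize(im[190:310,180:300],(480,480),interpolation=2);b=cv2.resize(it[210:280,250:335],(583,480),interpolation=2)[:,:320*583//320]
cv2.imwrite('pics/crop.png',cv2.resize(np.hstack([a,b]),(800,361))[...,::-1])
W=world('scene',d);V=world('top',dt)
def rect(m,X,l):
    p=X[m];r=cv2.minAreaRect(p[:,:2].astype(np.float32));print(l,len(p),np.round(p.mean(0),1),'z',np.round(np.percentile(p[:,2],[5,50,95]),1),'rect',np.round(r[0],1),np.round(r[1],1),round(r[2],1), np.round(cv2.boxPoints(r),1).tolist())
for X,I,n in((W,im,'scene'),(V,it,'top')):
    roi=np.zeros(I.shape[:2],bool)
    if n=='scene': roi[195:305,195:265]=1
    else: roi[215:280,250:335]=1
    zz=X[...,2];hsv=cv2.cvtColor(I,cv2.COLOR_RGB2HSV)
    rect(roi&(zz>103)&(zz<120),X,n+' cartontop')
    blue=(hsv[...,0]>100)&(hsv[...,0]<130)&(hsv[...,1]>120)
    rect(roi&blue&(zz>20)&(zz<70),X,n+' cheeks')
    rect(roi&blue&(zz>5)&(zz<18),X,n+' stop')
    rect(roi&(zz>3.5)&(zz<9),X,n+' plate')
    rect(roi&(zz>-4)&(zz<2),X,n+' desk')
    blk=(I.max(-1)<60);rect(roi&blk&(zz>25)&(zz<45),X,n+' pad')
    if n=='scene': f=roi&(zz>50)&(zz<100)&~blue&(X[...,1]>-1000); rect(f,X,'body')
E
```

```text
scene cartontop 469 [484.8 111.9 110.2] z [105.2 110.6 112.7] rect [485.6 114.9] [43.2 62.2] 72.6 [[449.3999938964844, 103.5999984741211], [508.79998779296875, 85.0], [521.7000122070312, 126.19999694824219], [462.3999938964844, 144.8000030517578]]
scene cheeks 238 [464.5  34.4  31.9] z [21.  29.  52.3] rect [463.4  38.9] [16.9 85.4] 75.3 [[420.0, 41.5], [502.6000061035156, 19.899999618530273], [506.8999938964844, 36.29999923706055], [424.29998779296875, 57.900001525878906]]
scene stop 180 [465.9  54.9  12. ] z [ 7.6 11.2 17.3] rect [470.8  64.8] [67.8 83.4] 74.6 [[421.70001220703125, 43.29999923706055], [502.0, 21.100000381469727], [520.0, 86.4000015258789], [439.6000061035156, 108.5999984741211]]
scene plate 1646 [462.7  46.8   6.1] z [4.  6.1 8.4] rect [498.  121.7] [305.8 146.5] 74.9 [[387.5, -6.900000095367432], [529.0, -45.0], [608.4000244140625, 250.3000030517578], [467.0, 288.29998779296875]]
scene desk 3281 [ 5.025e+02  1.347e+02 -3.000e-01] z [-2.4 -0.2  1.6] rect [489.3 136.2] [332.5 168.6] 64.9 [[342.29998779296875, 21.5], [495.0, -50.099998474121094], [636.2000122070312, 
[... 1213 characters left out ...]
69.5  60.7   5.9] z [3.7 5.7 8.5] rect [473.8  68.2] [228.8 171.5] 87.3 [[382.79998779296875, -42.0], [554.0999755859375, -50.099998474121094], [564.9000244140625, 178.5], [393.6000061035156, 186.60000610351562]]
top desk 2676 [474.2  66.5  -0.7] z [-3.4 -0.6  1.7] rect [474.3  67.7] [231.  174.5] 88.4 [[383.8999938964844, -45.29999923706055], [558.2999877929688, -50.20000076293945], [564.7999877929688, 180.6999969482422], [390.29998779296875, 185.5]]
top pad 1 [485.9  41.1  31.4] z [31.4 31.4 31.4] rect [485.9  41.1] [0. 0.] 0.0 [[485.8999938964844, 41.099998474121094], [485.8999938964844, 41.099998474121094], [485.8999938964844, 41.099998474121094], [485.8999938964844, 41.099998474121094]]
```

View pics/crop.png

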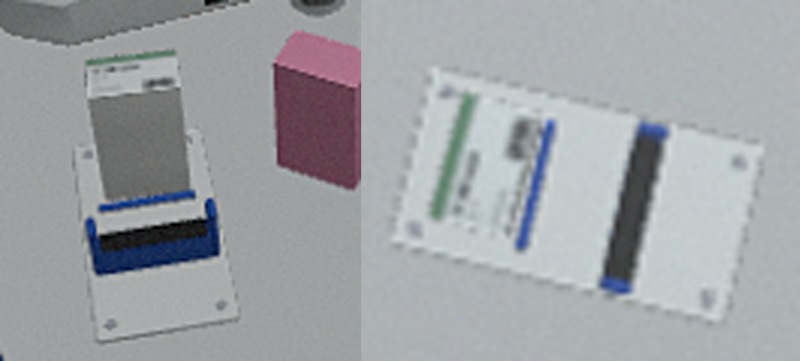

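The crop shows the white carton with its green edge on end behind the blue foot stop, with the black pad and blue cheeks in front of it, so the choice is right; the pink carton stands apart. In world coordinates, the rest's origin is about (478, 93.5) and its +x points along (-0.255, -0.967). The carton is about 3 mm short of the stop.

Plan: straddle the carton along the rest's x, push with the back finger and let it lean on the front one. Later I swing the back finger out to the side while letting it down.

Emit:
arm_command --deltas '[{"dx": 0.04,"dy": 0.02,"dz": 0.01,"yaw": 0,"jaw": 0.68},{"dx": 0.08,"dy": 0.04,"dz": 0.02,"yaw": -2,"jaw": 0.68},{"dx": 0.12,"dy": 0.07,"dz": 0.03,"yaw": -4,"jaw": 0.68},{"dx": 0.16,"dy": 0.1,"dz": 0.03,"yaw": -6,"jaw": 0.68},{"dx": 0.2,"dy": 0.13,"dz": 0.03,"yaw": -8,"jaw": 0.68},{"dx": 0.24,"dy": 0.16,"dz": 0.03,"yaw": -10,"jaw": 0.68},{"dx": 0.27,"dy": 0.2,"dz": 0.03,"yaw": -12,"jaw": 0.68},{"dx": 0.3,"dy": 0.24,"dz": 0.03,"yaw": -14,"jaw": 0.68},{"dx": 0.32,"dy": 0.285,"dz": 0.03,"yaw": -16,"jaw": 0.68},{"dx": 0.326,"dy": 0.33,"dz": 0.03,"yaw": -18,"jaw": 0.68},{"dx": 0.326,"dy": 0.375,"dz": 0.03,"yaw": -20,"jaw": 0.68},{"dx": 0.326,"dy": 0.42,"dz": 0.03,"yaw": -22,"jaw": 0.68},{"dx": 0.326,"dy": 0.465,"dz": 0.03,"yaw": -24,"jaw": 0.68},{"dx": 0.326,"dy": 0.51,"dz": 0.03,"yaw": -26,"jaw": 0.68},{"dx": 0.326,"dy": 0.555,"dz": 0.03,"yaw": -28,"jaw": 0.68},{"dx": 0.326,"dy": 0.6,"dz": 0.03,"yaw": -29.2,"jaw": 0.68},{"dx": 0.326,"dy": 0.64,"dz": 0.03,"yaw": -29.2,"jaw": 0.68},{"dx": 0.326,"dy": 0.68,"dz": 0.03,"yaw": -29.2,"jaw": 0.68},{"dx": 0.326,"dy": 0.72,"dz": 0.03,"yaw": -29.2,"jaw": 0.68},{"dx": 0.326,"dy": 0.744,"dz": 0.03,"yaw": -29.2,"jaw": 0.68}]'

```text
clock: 2.1
eef_pos: [484.8, 117.6, 261.1]
tool_rot: [-3.14, 0.001, -0.258]
force: [0.1, -0.3, -0.5]
width: 58.3
gripper_force: 0.0
```

Emit:
arm_command --deltas '[{"dz": -0.03,"jaw": 0.68},{"dz": -0.06,"jaw": 0.68},{"dz": -0.09,"jaw": 0.68},{"dz": -0.12,"jaw": 0.68},{"dz": -0.12,"jaw": 0.68},{"dz": -0.12,"jaw": 0.68},{"dz": -0.12,"jaw": 0.68}]'

```text
invalid input at $.deltas[0]: expected keys dx, dy, dz, yaw, jaw
```

```bash
python3 - <<'E'
from h import *
s=read_state();print(s['eef_pos'],s['tool_rot'],s['width'],s['qpos'])
im,d=get_image('scene');np.savez('s1.npz',im=im,d=d)
cv2.imwrite('pics/s1.png',cv2.resize(im[90:310,110:390],(800,629)[:2] if 0 else (760,597),interpolation=2)[...,::-1])
W=world('scene',d)
O=np.array([478.2,93.5]);X=np.array([-.2554,-.9668]);Y=np.array([.9668,-.2554])
q=(W[...,:2]-O);rx=q@X;ry=q@Y;z=W[...,2]
for l,m in(('front finger',(rx>0)&(rx<40)&(abs(ry)<25)&(z>100)&(z<220)),('back',(rx<-43)&(rx>-90)&(abs(ry)<40)&(z>60)&(z<190))):
    print(l,m.sum(), np.round(np.percentile(z[m],[0,2,10,50]),1) if m.any() else '', np.round([np.percentile(rx[m],[2,50,98]),np.percentile(ry[m],[2,50,98])],1) if m.any() else '')
E
```

```text
[484.76802899 117.56278432 261.07783308] [-3.14049203e+00  8.74553053e-04 -2.58026925e-01] 58.291170141602976 [-0.35391285  0.376621    0.083519    1.89391692 -0.04187308  0.87287157
 -2.07812267]
front finger 0  
back 2 [109.3 109.3 109.4 109.9] [[-43.4 -43.2 -43. ]
 [-17.3  -8.3   0.6]]
```

View pics/s1.png

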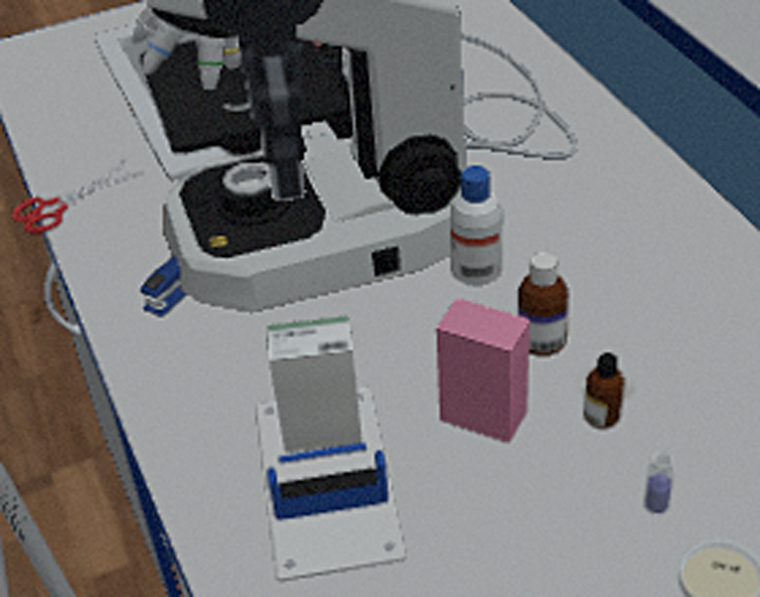

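The move was refused because every row needs all five keys. The picture shows the gripper hanging above the carton, front finger tip at crop (285,195), with the carton unmoved. Now I descend part of the way.

Emit:
arm_command --deltas '[{"dx": 0,"dy": 0,"dz": -0.03,"yaw": 0,"jaw": 0.68},{"dx": 0,"dy": 0,"dz": -0.06,"yaw": 0,"jaw": 0.68},{"dx": 0,"dy": 0,"dz": -0.09,"yaw": 0,"jaw": 0.68},{"dx": 0,"dy": 0,"dz": -0.12,"yaw": 0,"jaw": 0.68},{"dx": 0,"dy": 0,"dz": -0.12,"yaw": 0,"jaw": 0.68},{"dx": 0,"dy": 0,"dz": -0.12,"yaw": 0,"jaw": 0.68},{"dx": 0,"dy": 0,"dz": -0.12,"yaw": 0,"jaw": 0.68}]'

```text
clock: 2.85
eef_pos: [486.5, 114.0, 142.7]
tool_rot: [-3.14, -0.002, -0.262]
force: [0.2, 0.2, 0.5]
width: 57.7
gripper_force: 0.0
```

```bash
cat > m.py <<'E'
from h import *
import sys
n=sys.argv[1]
s=read_state()
O=np.array([478.2,93.5]);X=np.array([-.2554,-.9668]);Y=np.array([.9668,-.2554])
e=s['eef_pos'];print('TCP rest',np.round([(e[:2]-O)@X,(e[:2]-O)@Y,e[2]],1),'world',np.round(e,1),'yaw',round(np.degrees(s['tool_rot'][2]),1),'w',round(s['width'],1),'F',np.round(s['force'],1),'t',s['clock'])
im,d=get_image('scene');np.savez(n+'.npz',im=im,d=d)
W=world('scene',d);q=(W[...,:2]-O);rx=q@X;ry=q@Y;z=W[...,2]
E
python3 -i m.py s2 <<'E'
cv2.imwrite('pics/s2.png',cv2.resize(im[90:310,110:390],(760,597),interpolation=2)[...,::-1])
m=(rx>5)&(rx<40)&(abs(ry)<25)&(z>100)&(z<220);print(m.sum(),np.round([np.percentile(a[m],[1,10,50,90,99]) for a in(rx,ry,z)],1))
E
```

```text
TCP rest [-21.9   2.8 142.7] world [486.5 114.  142.7] yaw -15.0 w 57.7 F [0.2 0.2 0.5] t 2.85
True
229 [[  8.5  11.7  19.8  38.3  39.6]
 [-13.7  -8.8   1.4  11.9  18.1]
 [147.7 156.6 179.7 212.  218.4]]>>> >>> >>>
```

View pics/s2.png

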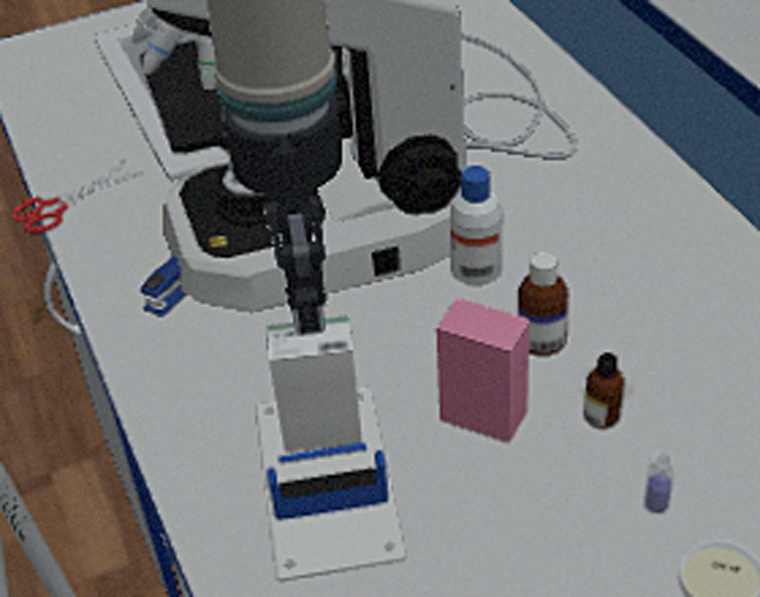

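The front finger's tip is at crop (310,330) in front of the carton's top, inner face at rest x ≈ +8 mm and tip height ≈ 147 mm, as worked out. I lower it and narrow the jaw to about 53 mm.

Emit:
arm_command --deltas '[{"dx": 0,"dy": 0,"dz": -0.016,"yaw": 0,"jaw": 0.68},{"dx": 0,"dy": 0,"dz": -0.032,"yaw": 0,"jaw": 0.68},{"dx": 0,"dy": 0,"dz": -0.048,"yaw": 0,"jaw": 0.68},{"dx": 0,"dy": 0,"dz": -0.064,"yaw": 0,"jaw": 0.68},{"dx": 0,"dy": 0,"dz": -0.064,"yaw": 0,"jaw": 0.65},{"dx": 0,"dy": 0,"dz": -0.064,"yaw": 0,"jaw": 0.62},{"dx": 0,"dy": 0,"dz": -0.064,"yaw": 0,"jaw": 0.62},{"dx": 0,"dy": 0,"dz": -0.064,"yaw": 0,"jaw": 0.62}]'

```text
clock: 3.7
eef_pos: [486.2, 114.0, 78.4]
tool_rot: [-3.141, -0.002, -0.262]
force: [-0.1, -0.3, -0.2]
width: 53.1
gripper_force: 0.0
```

Emit:
arm_command --deltas '[{"dx": -0.0005,"dy": -0.0019,"dz": 0,"yaw": 0,"jaw": 0.62},{"dx": -0.001,"dy": -0.0039,"dz": 0,"yaw": 0,"jaw": 0.62},{"dx": -0.0015,"dy": -0.0058,"dz": 0,"yaw": 0,"jaw": 0.62},{"dx": -0.002,"dy": -0.0077,"dz": 0,"yaw": 0,"jaw": 0.62},{"dx": -0.0026,"dy": -0.0097,"dz": 0,"yaw": 0,"jaw": 0.62},{"dx": -0.0031,"dy": -0.0116,"dz": 0,"yaw": 0,"jaw": 0.62},{"dx": -0.0036,"dy": -0.0135,"dz": 0,"yaw": 0,"jaw": 0.62},{"dx": -0.0041,"dy": -0.0155,"dz": 0,"yaw": 0,"jaw": 0.62},{"dx": -0.0046,"dy": -0.0174,"dz": 0,"yaw": 0,"jaw": 0.62},{"dx": -0.0051,"dy": -0.0193,"dz": 0,"yaw": 0,"jaw": 0.62},{"dx": -0.0056,"dy": -0.0213,"dz": 0,"yaw": 0,"jaw": 0.62},{"dx": -0.0061,"dy": -0.0232,"dz": 0,"yaw": 0,"jaw": 0.62},{"dx": -0.0066,"dy": -0.0251,"dz": 0,"yaw": 0,"jaw": 0.62},{"dx": -0.0072,"dy": -0.0271,"dz": 0,"yaw": 0,"jaw": 0.62},{"dx": -0.0072,"dy": -0.0271,"dz": 0,"yaw": 0,"jaw": 0.62},{"dx": -0.0072,"dy": -0.0271,"dz": 0,"yaw": 0,"jaw": 0.62}]'

```text
clock: 5.3
eef_pos: [478.3, 86.7, 77.3]
tool_rot: [-3.142, -0.0, -0.262]
force: [0.9, 0.2, 0.7]
width: 52.7
gripper_force: 0.0
```

```bash
cat >> m.py <<'E'
# carton front face: plane fit to light-grey points above stop, below finger
hsv=cv2.cvtColor(im,cv2.COLOR_RGB2HSV)
def face():
    m=(rx>-12)&(rx<85)&(abs(ry-2)<26)&(z>18)&(z<105)&(hsv[...,1]<60)&(hsv[...,2]>90)
    r=np.ones(m.sum())
    for _ in range(5):
        A=np.c_[z[m],ry[m],np.ones(m.sum())];c,*_=np.linalg.lstsq(A*r[:,None],rx[m]*r,rcond=None)
        e=rx[m]-A@c;r=1/(1+(e/3)**2)
    print('face n',m.sum(),'tilt',round(np.degrees(np.arctan(c[0])),1),'yaw slope',round(np.degrees(np.arctan(c[1])),1),'x at z6',round(c@[6,2,1],1),'rms',round(np.sqrt(np.mean(e[abs(e)<5]**2)),1),'zmax',round(z[m][abs(e)<4].max(),1),'ry',np.round(np.percentile(ry[m][abs(e)<4],[1,99]),1))
face()
E
python3 -i m.py s3 <<'E'
cv2.imwrite('pics/s3.png',cv2.resize(im[150:310,150:310],(600,600),interpolation=2)[...,::-1])
E
```

```text
TCP rest [ 6.5  1.8 77.3] world [478.3  86.7  77.3] yaw -15.0 w 52.7 F [0.9 0.2 0.7] t 5.3
face n 346 tilt 19.8 yaw slope 2.3 x at z6 -3.9 rms 0.9 zmax 104.7 ry [-23.6  27.3]
True>>> >>>
```

View pics/s3.png

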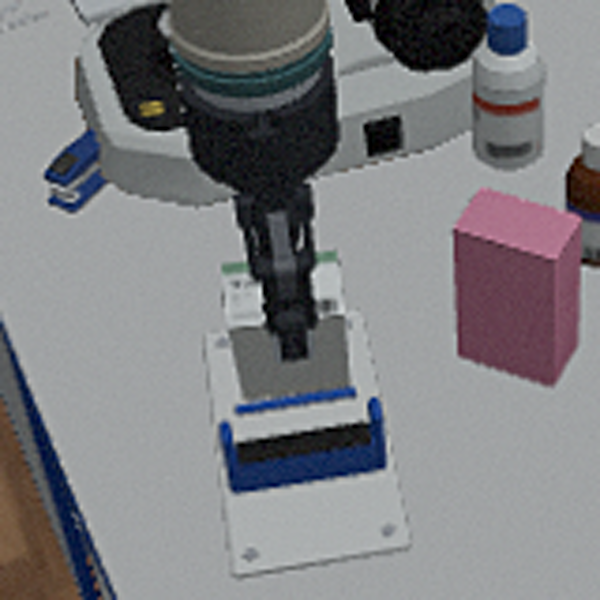

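The carton is tipped about 20°, with its front face at (290,360) in the crop. Its top edge is at the front finger, it is standing free of the microscope and its foot is still about 3 mm short of the stop. I carry on until it leans on the front finger.

Emit:
arm_command --deltas '[{"dx": -0.0003,"dy": -0.001,"dz": 0,"yaw": 0,"jaw": 0.62},{"dx": -0.0005,"dy": -0.0019,"dz": 0,"yaw": 0,"jaw": 0.62},{"dx": -0.0008,"dy": -0.0029,"dz": 0,"yaw": 0,"jaw": 0.62},{"dx": -0.001,"dy": -0.0039,"dz": 0,"yaw": 0,"jaw": 0.62},{"dx": -0.0013,"dy": -0.0048,"dz": -0.001,"yaw": 0,"jaw": 0.62},{"dx": -0.0015,"dy": -0.0058,"dz": -0.002,"yaw": 0,"jaw": 0.62},{"dx": -0.0018,"dy": -0.0068,"dz": -0.002,"yaw": 0,"jaw": 0.62},{"dx": -0.002,"dy": -0.0077,"dz": -0.003,"yaw": 0,"jaw": 0.62},{"dx": -0.002,"dy": -0.0077,"dz": -0.003,"yaw": 0,"jaw": 0.62},{"dx": -0.002,"dy": -0.0077,"dz": -0.003,"yaw": 0,"jaw": 0.62}]'

```text
clock: 6.35
eef_pos: [476.4, 79.1, 74.4]
tool_rot: [-3.141, -0.0, -0.262]
force: [0.2, -0.1, 0.6]
width: 53.0
gripper_force: 0.9
```

```bash
python3 m.py s4
```

```text
TCP rest [14.4  1.9 74.4] world [476.4  79.1  74.4] yaw -15.0 w 53.0 F [ 0.2 -0.1  0.6] t 6.35
face n 309 tilt 24.7 yaw slope 2.4 x at z6 -3.8 rms 1.0 zmax 104.9 ry [-23.7  27.8]
```

The carton now leans on the front finger at about 25°. I open the jaw slowly, so that the front finger gives way and the back finger is freed, while lowering the tool.

Emit:
arm_command --deltas '[{"dx": 0,"dy": 0,"dz": -0.001,"yaw": 0,"jaw": 0.64},{"dx": 0,"dy": 0,"dz": -0.002,"yaw": 0,"jaw": 0.66},{"dx": 0,"dy": 0,"dz": -0.003,"yaw": 0,"jaw": 0.68},{"dx": 0,"dy": 0,"dz": -0.004,"yaw": 0,"jaw": 0.7},{"dx": 0,"dy": 0,"dz": -0.005,"yaw": 0,"jaw": 0.72},{"dx": 0,"dy": 0,"dz": -0.006,"yaw": 0,"jaw": 0.74},{"dx": 0,"dy": 0,"dz": -0.007,"yaw": 0,"jaw": 0.76},{"dx": 0,"dy": 0,"dz": -0.008,"yaw": 0,"jaw": 0.78},{"dx": 0,"dy": 0,"dz": -0.009,"yaw": 0,"jaw": 0.8},{"dx": 0,"dy": 0,"dz": -0.01,"yaw": 0,"jaw": 0.82},{"dx": 0,"dy": 0,"dz": -0.011,"yaw": 0,"jaw": 0.84},{"dx": 0,"dy": 0,"dz": -0.012,"yaw": 0,"jaw": 0.86},{"dx": 0,"dy": 0,"dz": -0.013,"yaw": 0,"jaw": 0.88},{"dx": 0,"dy": 0,"dz": -0.014,"yaw": 0,"jaw": 0.9},{"dx": 0,"dy": 0,"dz": -0.015,"yaw": 0,"jaw": 0.92},{"dx": 0,"dy": 0,"dz": -0.016,"yaw": 0,"jaw": 0.94},{"dx": 0,"dy": 0,"dz": -0.017,"yaw": 0,"jaw": 0.96},{"dx": 0,"dy": 0,"dz": -0.017,"yaw": 0,"jaw": 0.98},{"dx": 0,"dy": 0,"dz": -0.017,"yaw": 0,"jaw": 1.0},{"dx": 0,"dy": 0,"dz": -0.017,"yaw": 0,"jaw": 1.0}]'

```text
clock: 8.4
eef_pos: [476.3, 79.0, 57.4]
tool_rot: [-3.142, -0.0, -0.262]
force: [-0.3, 0.1, -1.0]
width: 85.0
gripper_force: 0.1
```

```bash
python3 -i m.py s5 <<'E'
cv2.imwrite('pics/s5.png',cv2.resize(im[170:310,170:310],(600,600),interpolation=2)[...,::-1])
E
```

```text
TCP rest [14.5  1.8 57.4] world [476.3  79.   57.4] yaw -15.0 w 85.0 F [-0.3  0.1 -1. ] t 8.4
face n 230 tilt 20.8 yaw slope 2.3 x at z6 14.0 rms 2.9 zmax 101.9 ry [-22.9  27. ]
True>>> >>>
```

View pics/s5.png

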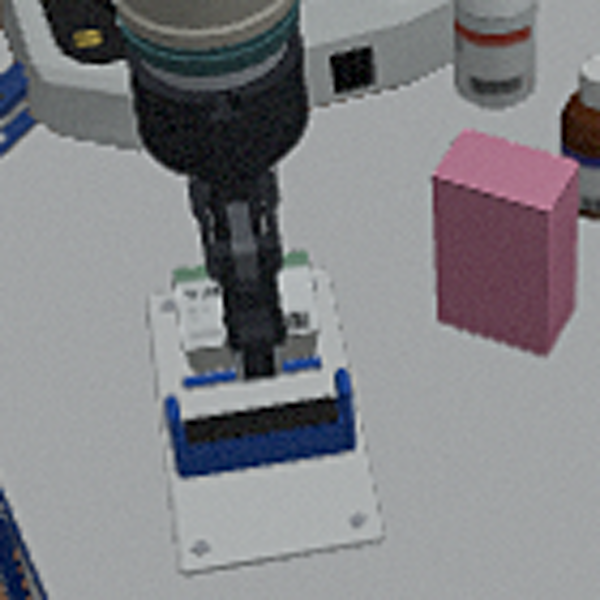

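The carton leans well forward, its end face showing around crop (250,300), with the front finger at (260,350) holding its top edge. From here I measure the tilt on the end face.

```bash
python3 - <<'E'
s=open('m.py').read().replace("\nface()\n","\n")
s+='''
def top():
    h=hsv;light=((h[...,1]<70)&(h[...,2]>110))|((h[...,0]>40)&(h[...,0]<95)&(h[...,1]>40))
    m=(rx>-25)&(rx<100)&(abs(ry)<34)&(z>45)&(z<125)&light
    P=np.c_[rx[m],ry[m],z[m]];rng=np.random.default_rng(0);best=None
    for _ in range(400):
        a=P[rng.choice(len(P),3,False)];n=np.cross(a[1]-a[0],a[2]-a[0]);L=np.linalg.norm(n)
        if L<200: continue
        n=n/L;n=n*np.sign(n[2]);
        if n[0]<.2 : continue
        k=abs((P-a[0])@n)<2
        if best is None or k.sum()>best.sum(): best=k
    Q=P[best];c=Q.mean(0);n=np.linalg.svd(Q-c)[2][2];n*=np.sign(n[2])
    q=np.percentile(Q,[1,99],axis=0)
    print('end face n',len(Q),'tilt',round(np.degrees(np.arctan2(n[0],n[2])),1),'side',round(np.degrees(np.arcsin(n[1])),1),'x',np.round(q[:,0],1),'y',np.round(q[:,1],1),'z',np.round(q[:,2],1))
top()
'''
open('m.py','w').write(s)
E
python3 m.py s5b
```

```text
TCP rest [14.4  1.8 57.3] world [476.3  79.1  57.3] yaw -15.0 w 85.8 F [0.2 0.2 0.1] t 8.45
end face n 243 tilt 33.9 side -1.1 x [25.4 64. ] y [-31.   30.6] z [ 85.9 112.2]
```

```bash
python3 - <<'E'
import numpy as np
X=np.array([-.2554,-.9668]);Y=np.array([.9668,-.2554])
c0=np.array([14.4,1.8])
for k in range(1,17):
    p=np.radians(2.5*k);s=k/16
    con=np.array([57+5.5*s, 0]); F=np.array([con[0]+11*np.sin(p), 1.8-8.3*s])
    d=F-42.5*np.array([np.cos(p),np.sin(p)])-c0
    w=d[0]*X+d[1]*Y
    print(k,2.5*k,np.round(w/1000,4),np.round(d,1))
E
```

```text
1 2.5 [-0.0025 -0.0003] [ 1.  -2.4]
2 5.0 [-0.0051 -0.0006] [ 1.9 -4.7]
3 7.5 [-0.0076 -0.001 ] [ 2.9 -7.1]
4 10.0 [-0.0102 -0.0015] [ 4.  -9.5]
5 12.5 [-0.0127 -0.002 ] [  5.2 -11.8]
6 15.0 [-0.0153 -0.0026] [  6.5 -14.1]
7 17.5 [-0.0179 -0.0033] [  7.8 -16.4]
8 20.0 [-0.0204 -0.0041] [  9.2 -18.7]
9 22.5 [-0.023  -0.0049] [ 10.6 -20.9]
10 25.0 [-0.0255 -0.0059] [ 12.2 -23.1]
11 27.5 [-0.028  -0.0068] [ 13.8 -25.3]
12 30.0 [-0.0305 -0.0079] [ 15.4 -27.5]
13 32.5 [-0.033 -0.009] [ 17.1 -29.6]
14 35.0 [-0.0354 -0.0102] [ 18.9 -31.6]
15 37.5 [-0.0378 -0.0115] [ 20.7 -33.7]
16 40.0 [-0.0402 -0.0128] [ 22.6 -35.6]
```

Emit:
arm_command --deltas '[{"dx": -0.0025,"dy": -0.0003,"dz": 0,"yaw": 2.5,"jaw": 1},{"dx": -0.0051,"dy": -0.0006,"dz": 0,"yaw": 5,"jaw": 1},{"dx": -0.0076,"dy": -0.001,"dz": 0,"yaw": 7.5,"jaw": 1},{"dx": -0.0102,"dy": -0.0015,"dz": 0,"yaw": 10,"jaw": 1},{"dx": -0.0127,"dy": -0.002,"dz": 0,"yaw": 12.5,"jaw": 1},{"dx": -0.0153,"dy": -0.0026,"dz": 0,"yaw": 15,"jaw": 1},{"dx": -0.0179,"dy": -0.0033,"dz": 0,"yaw": 17.5,"jaw": 1},{"dx": -0.0204,"dy": -0.0041,"dz": 0,"yaw": 20,"jaw": 1},{"dx": -0.023,"dy": -0.0049,"dz": 0,"yaw": 22.5,"jaw": 1},{"dx": -0.0255,"dy": -0.0059,"dz": 0,"yaw": 25,"jaw": 1},{"dx": -0.028,"dy": -0.0068,"dz": 0,"yaw": 27.5,"jaw": 1},{"dx": -0.0305,"dy": -0.0079,"dz": 0,"yaw": 30,"jaw": 1},{"dx": -0.033,"dy": -0.009,"dz": 0,"yaw": 32.5,"jaw": 1},{"dx": -0.0354,"dy": -0.0102,"dz": 0,"yaw": 35,"jaw": 1},{"dx": -0.0378,"dy": -0.0115,"dz": 0,"yaw": 37.5,"jaw": 1},{"dx": -0.0402,"dy": -0.0128,"dz": 0,"yaw": 40,"jaw": 1},{"dx": -0.0402,"dy": -0.0128,"dz": 0,"yaw": 40,"jaw": 1},{"dx": -0.0402,"dy": -0.0128,"dz": 0,"yaw": 40,"jaw": 1}]'

```text
clock: 10.3
eef_pos: [436.1, 66.2, 57.3]
tool_rot: [-3.142, -0.0, 0.436]
force: [0.5, -0.6, -0.8]
width: 85.2
gripper_force: 0.1
```

```bash
python3 -i m.py s6 <<'E'
cv2.imwrite('pics/s6.png',cv2.resize(im[170:310,170:310],(600,600),interpolation=2)[...,::-1])
E
```

```text
TCP rest [ 37.1 -33.8  57.3] world [436.1  66.2  57.3] yaw 25.0 w 85.2 F [ 0.5 -0.6 -0.8] t 10.3
end face n 156 tilt 39.2 side -0.9 x [33.1 68.1] y [-30.9  31.3] z [ 81.3 109.8]
True>>> >>>
```

View pics/s6.png

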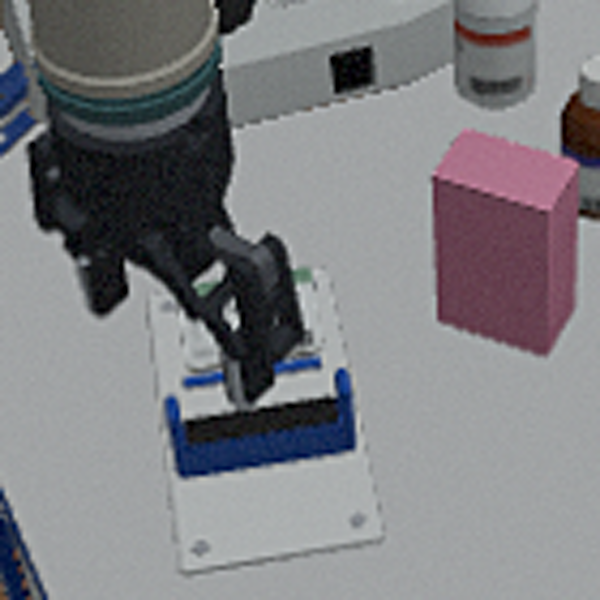

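The back finger (105,290) is now clear at the side, and the carton rests on the front finger (250,390) at 39°. Now I let it down, moving along the rest's +x and lowering a little less than the edge drops.

Emit:
arm_command --deltas '[{"dx": -0.0003,"dy": -0.001,"dz": -0.001,"yaw": 0,"jaw": 1},{"dx": -0.0005,"dy": -0.0019,"dz": -0.002,"yaw": 0,"jaw": 1},{"dx": -0.0008,"dy": -0.0029,"dz": -0.003,"yaw": 0,"jaw": 1},{"dx": -0.001,"dy": -0.0039,"dz": -0.004,"yaw": 0,"jaw": 1},{"dx": -0.0013,"dy": -0.0048,"dz": -0.005,"yaw": 0,"jaw": 1},{"dx": -0.0015,"dy": -0.0058,"dz": -0.006,"yaw": 0,"jaw": 1},{"dx": -0.0018,"dy": -0.0068,"dz": -0.007,"yaw": 0,"jaw": 1},{"dx": -0.002,"dy": -0.0077,"dz": -0.008,"yaw": 0,"jaw": 1},{"dx": -0.0023,"dy": -0.0087,"dz": -0.009,"yaw": 0,"jaw": 1},{"dx": -0.0026,"dy": -0.0097,"dz": -0.01,"yaw": 0,"jaw": 1},{"dx": -0.0028,"dy": -0.0106,"dz": -0.01,"yaw": 0,"jaw": 1},{"dx": -0.0028,"dy": -0.0106,"dz": -0.01,"yaw": 0,"jaw": 1}]'

```text
clock: 11.55
eef_pos: [433.2, 55.4, 47.3]
tool_rot: [-3.142, 0.0, 0.436]
force: [0.2, 0.0, 0.0]
width: 85.4
gripper_force: 0.1
```

```bash
python3 m.py s7
```

```text
TCP rest [ 48.3 -33.8  47.3] world [433.2  55.4  47.3] yaw 25.0 w 85.4 F [0.2 0.  0. ] t 11.55
end face n 138 tilt 49.7 side -0.4 x [49.7 75. ] y [-30.2  31.4] z [ 72.1 101.6]
```

Emit:
arm_command --deltas '[{"dx": -0.0002,"dy": -0.0007,"dz": -0.001,"yaw": 0,"jaw": 1},{"dx": -0.0004,"dy": -0.0014,"dz": -0.002,"yaw": 0,"jaw": 1},{"dx": -0.0005,"dy": -0.002,"dz": -0.003,"yaw": 0,"jaw": 1},{"dx": -0.0007,"dy": -0.0027,"dz": -0.004,"yaw": 0,"jaw": 1},{"dx": -0.0009,"dy": -0.0034,"dz": -0.006,"yaw": 0,"jaw": 1},{"dx": -0.0011,"dy": -0.0041,"dz": -0.007,"yaw": 0,"jaw": 1},{"dx": -0.0013,"dy": -0.0047,"dz": -0.009,"yaw": 0,"jaw": 1},{"dx": -0.0014,"dy": -0.0054,"dz": -0.01,"yaw": 0,"jaw": 1},{"dx": -0.0016,"dy": -0.0061,"dz": -0.012,"yaw": 0,"jaw": 1},{"dx": -0.0018,"dy": -0.0068,"dz": -0.014,"yaw": 0,"jaw": 1},{"dx": -0.0018,"dy": -0.0068,"dz": -0.014,"yaw": 0,"jaw": 1}]'

```text
clock: 12.7
eef_pos: [431.3, 48.6, 33.1]
tool_rot: [-3.141, 0.0, 0.436]
force: [0.4, -0.5, -0.7]
width: 85.5
gripper_force: 0.2
```

```bash
python3 -i m.py s8 <<'E'
cv2.imwrite('pics/s8.png',cv2.resize(im[170:310,170:310],(600,600),interpolation=2)[...,::-1])
E
```

```text
TCP rest [ 55.4 -33.9  33.1] world [431.3  48.6  33.1] yaw 25.0 w 85.5 F [ 0.4 -0.5 -0.7] t 12.7
end face n 133 tilt 57.8 side -0.7 x [60.5 81.2] y [-30.6  31.5] z [58.8 90.7]
True>>> >>>
```

View pics/s8.png

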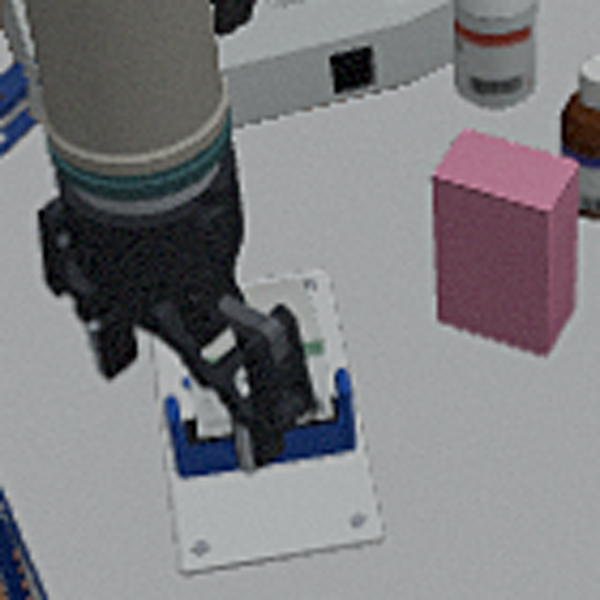

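The carton is at about 58–60°, between the cheeks and still resting on the front finger (265,440), with its green edge visible at (315,350). The last few degrees go down very slowly.

Emit:
arm_command --deltas '[{"dx": -0.0001,"dy": -0.0003,"dz": -0.001,"yaw": 0,"jaw": 1},{"dx": -0.0001,"dy": -0.0005,"dz": -0.002,"yaw": 0,"jaw": 1},{"dx": -0.0002,"dy": -0.0008,"dz": -0.003,"yaw": 0,"jaw": 1},{"dx": -0.0003,"dy": -0.001,"dz": -0.004,"yaw": 0,"jaw": 1},{"dx": -0.0003,"dy": -0.0013,"dz": -0.004,"yaw": 0,"jaw": 1},{"dx": -0.0004,"dy": -0.0015,"dz": -0.005,"yaw": 0,"jaw": 1},{"dx": -0.0005,"dy": -0.0018,"dz": -0.005,"yaw": 0,"jaw": 1},{"dx": -0.0005,"dy": -0.002,"dz": -0.005,"yaw": 0,"jaw": 1},{"dx": -0.0006,"dy": -0.0023,"dz": -0.005,"yaw": 0,"jaw": 1},{"dx": -0.0006,"dy": -0.0025,"dz": -0.005,"yaw": 0,"jaw": 1},{"dx": -0.0007,"dy": -0.0028,"dz": -0.005,"yaw": 0,"jaw": 1},{"dx": -0.0008,"dy": -0.003,"dz": -0.005,"yaw": 0,"jaw": 1},{"dx": -0.0008,"dy": -0.003,"dz": -0.005,"yaw": 0,"jaw": 1}]'

```text
clock: 14.05
eef_pos: [430.7, 45.9, 28.4]
tool_rot: [-3.142, -0.0, 0.436]
force: [0.5, 0.5, 0.4]
width: 85.3
gripper_force: 0.0
```

```bash
python3 m.py s9
```

```text
TCP rest [ 58.2 -33.8  28.4] world [430.7  45.9  28.4] yaw 25.0 w 85.3 F [0.5 0.5 0.4] t 14.05
end face n 118 tilt 65.4 side 1.0 x [65.9 82.2] y [-30.3  31.4] z [53.1 86.4]
```

It lies at 65° (end face z 53–86), as expected for the final pose. I ease off slowly, then move away and up.

Emit:
arm_command --deltas '[{"dx": -0.0001,"dy": -0.0005,"dz": 0,"yaw": 0,"jaw": 1},{"dx": -0.0003,"dy": -0.001,"dz": 0,"yaw": 0,"jaw": 1},{"dx": -0.0004,"dy": -0.0015,"dz": 0,"yaw": 0,"jaw": 1},{"dx": -0.0005,"dy": -0.002,"dz": 0,"yaw": 0,"jaw": 1},{"dx": -0.0008,"dy": -0.003,"dz": 0,"yaw": 0,"jaw": 1},{"dx": -0.001,"dy": -0.004,"dz": 0,"yaw": 0,"jaw": 1},{"dx": -0.0013,"dy": -0.005,"dz": 0,"yaw": 0,"jaw": 1},{"dx": -0.002,"dy": -0.008,"dz": 0,"yaw": 0,"jaw": 1},{"dx": -0.003,"dy": -0.012,"dz": 0,"yaw": 0,"jaw": 1},{"dx": -0.005,"dy": -0.02,"dz": 0,"yaw": 0,"jaw": 1},{"dx": -0.005,"dy": -0.02,"dz": 0.02,"yaw": 0,"jaw": 1},{"dx": -0.005,"dy": -0.02,"dz": 0.05,"yaw": 0,"jaw": 1},{"dx": -0.005,"dy": -0.02,"dz": 0.09,"yaw": 0,"jaw": 1},{"dx": -0.005,"dy": -0.04,"dz": 0.13,"yaw": 0,"jaw": 1},{"dx": -0.005,"dy": -0.08,"dz": 0.17,"yaw": 0,"jaw": 1},{"dx": -0.005,"dy": -0.12,"dz": 0.2,"yaw": 0,"jaw": 1},{"dx": -0.005,"dy": -0.16,"dz": 0.2,"yaw": 0,"jaw": 1},{"dx": -0.005,"dy": -0.2,"dz": 0.2,"yaw": 0,"jaw": 1},{"dx": -0.005,"dy": -0.2,"dz": 0.2,"yaw": 0,"jaw": 1},{"dx": -0.005,"dy": -0.2,"dz": 0.2,"yaw": 0,"jaw": 1}]'

```text
clock: 16.1
eef_pos: [424.9, -155.2, 228.0]
tool_rot: [-3.141, 0.001, 0.433]
force: [-0.2, 1.1, 0.2]
width: 85.5
gripper_force: 0.0
```

```bash
python3 -i m.py s10 <<'E'
it,dt=get_image('top')
a=cv2.resize(im[170:310,170:310],(400,400),interpolation=2);b=cv2.resize(it[205:285,250:330],(400,400),interpolation=2)
cv2.imwrite('pics/s10.png',np.hstack([a,b])[...,::-1])
E
```

```text
TCP rest [254.1  12.  228. ] world [ 424.9 -155.2  228. ] yaw 24.8 w 85.5 F [-0.2  1.1  0.2] t 16.1
end face n 312 tilt 63.8 side -0.8 x [66.3 83.2] y [-29.   30.5] z [52.5 85.4]
True>>> >>> >>> >>>
```

View pics/s10.png

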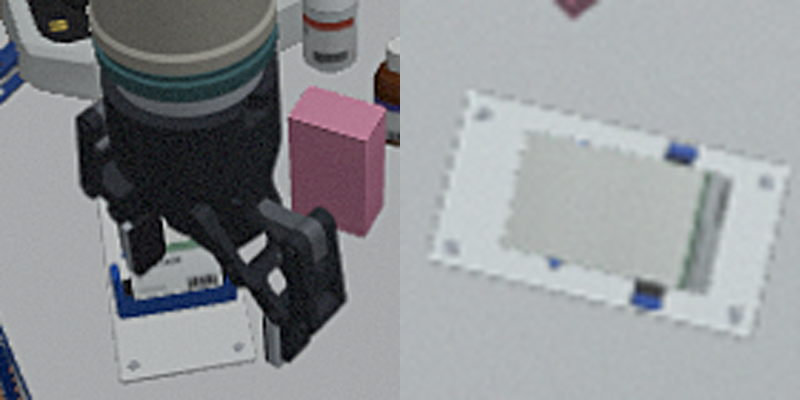

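The top view shows the carton lying broadside on the pad between the blue cheeks (right half, (610,210)), tilted 63.8° and with the gripper well away. I hand it in.

```bash
python3 -c "
from cell import finish_job;print(finish_job())"
```

```text
the job is handed in; nothing more can be done
None
```

I tipped the white and green carton over the foot stop and let it down on the front finger; it lies at about 64° on the pad between the blue cheeks, the gripper is clear, and the job was handed in at about 16 s.

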